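# Switch the ball feeder to its other chute

### The job

The seesaw gate of the ball feeder is tipped towards one catch tray: press its raised paddle down with a fingertip so that the gate rocks over to the other side. Then push the black tab of the shutter towards the robot's left until it is fully open, so that all three steel grinding balls drop onto the gate and roll down into the other tray. Do not touch the balls, and leave everything else on the bench standing where it is.

Things in the scene. Friction and masses are not known exactly. Their poses are not given: they have to be found in the camera images.
- sorter: Ball feeder fixed to the bench: base 150 x 560 mm, in its middle an upright magazine (234 mm high, x -20 to +36, y -60 to +60 mm), at each end a chute into a white tray. Origin on the bench under the gate's pivot; -x: the paddles' side, towards the robot; +y: to the left tray; z up. Trays at y +/-185 to 276 mm, x -30 to 30 mm, walls 53 mm high; chute cheeks 82 mm high at y +/-120 to 190 mm.
- gate (a joint): Tilt (rad) of the seesaw gate, an aluminium trough 33 x 270 mm, pivot along the sorter's x, 96 mm above the bench. 0 level; +0.25 (stop): left (+y) end raised, feeds the right tray; -0.25 (stop): right end raised, feeds the left tray. Starts on either stop. A weight on a mast behind makes it top-heavy: past level it falls to the other stop and stays. Needs about 1 N at a paddle.
- left_paddle (a point): Top face of the gate's left paddle, a steel tongue 40 mm wide (y), 5 mm thick, sticking out to -x from the gate's left end. The point is mid-width, 24 mm from the free end, 65 mm from the trough, 115 mm left of the pivot axis; about 128 mm above the bench when raised, 71 mm when down. Axes: the gate's.
- right_paddle (a point): The same point on the gate's right paddle, 115 mm right of the pivot axis.
- shutter (a joint): Opening (m) of the shutter, a steel plate under the magazine on which the balls rest; it slides along the sorter's +y (left). About 0 closed, 0.036 fully open (stop). Friction about 1.5 N; it stays where it is left.
- tab (a point): Middle of the top edge of the shutter's black push tab, an upright plate 34 mm (x) by 8 mm (y), 55 mm tall, in front (-x) of the magazine, 75 mm from the pivot's line along y. Top edge 207 mm above the bench, lower edge 152 mm. Moves with the shutter; free air on its right (-y) side.
- ball0: Bare steel grinding ball, 24 mm diameter, about 56 g, lowest of three stacked in the magazine. Origin at its centre.
- ball1: The same, middle of three.
- ball2: The same, top of three (its top lies about 228 mm above the bench).
- vial: Bystander: small amber vial, 26 mm diameter, 50 mm high, standing in front of the sorter between the paddles. Origin at its underside.
- jar: Bystander: white jar, 48 mm diameter, 75 mm high, behind the sorter. Origin at its underside.
- reagent: Bystander: amber bottle, 68 mm diameter, 150 mm high, behind the sorter. Origin at its underside.
- beaker: Bystander: glass beaker, 70 mm diameter, 85 mm high, behind the sorter. Origin at its underside.
- spatula: Bystander: spatula 160 mm long, lying in front of the sorter on the left. Origin at its underside.
- tipbox: Bystander: green divided box 85 x 120 x 50 mm, behind the sorter. Origin at its underside.
- carton: Bystander: small carton 60 x 90 x 35 mm, in front of the sorter on the right. Origin at its underside.

How it is judged (in metres and radians):
On the way, in this order (a step that is already met when the one before it is completed fails the run):
1. the gate has been rocked over to its other stop, with the three balls still in the magazine (distance of left_paddle from where it was at the start of the episode above 0.0305 m and (value of joint gate below -0.22 rad or value of joint gate above 0.22 rad) and height (world z) of each of ball0, ball1, ball2 above 0.155 m), for 0.2 s.
2. the shutter is fully open and the three balls are in the tray that the gate now feeds (distance of left_paddle from where it was at the start of the episode above 0.0305 m and value of joint shutter above 0.03 m and ((value of joint gate below -0.22 rad and y of each of ball0, ball1, ball2 in the frame of sorter above 0.15 m and z of each of ball0, ball1, ball2 in the frame of sorter below 0.06 m and x of ball0 in the frame of sorter between -0.03 and 0.03 m and x of ball1 in the frame of sorter between -0.03 and 0.03 m and x of ball2 in the frame of sorter between -0.03 and 0.03 m) or (value of joint gate above 0.22 rad and y of each of ball0, ball1, ball2 in the frame of sorter below -0.15 m and z of each of ball0, ball1, ball2 in the frame of sorter below 0.06 m and x of ball0 in the frame of sorter between -0.03 and 0.03 m and x of ball1 in the frame of sorter between -0.03 and 0.03 m and x of ball2 in the frame of sorter between -0.03 and 0.03 m))), for 0.2 s.
At the end, for the whole second after the job is handed in: The gate rests within 0.03 rad of the stop opposite to the one it started on, the shutter is open by more than 30 of its 36 mm, and all three balls lie at rest in the chute or tray on the gate's lower side (all of step 2 and linear speed of each of ball0, ball1, ball2 below 0.05 m/s); the robot touches nothing.
It fails at once if a ball was touched by the robot (contact force between any of the fingers, the arm and ball0 above 0.3 N or contact force between any of the fingers, the arm and ball1 above 0.3 N or contact force between any of the fingers, the arm and ball2 above 0.3 N).
It fails at once if a ball was lifted (height (world z) of any of ball0, ball1, ball2 above 0.245 m).
It fails at once if a bystander was moved more than 20 mm or tipped (distance of any of vial, jar, reagent, beaker, spatula, tipbox, carton from where it was at the start of the episode above 0.02 m or angle between any of vial, jar, reagent, beaker, spatula, tipbox, carton's own z axis and vertical above 0.3 rad).
It also fails if it takes over 48 s, if anything falls off the work surface, if the arm or the gripper's body presses on something with over 40 N, if the wrist force passes 120 N, or if a joint passes its speed limit or range.

### The arm

A 6-joint arm with a two-finger parallel gripper is mounted at the origin on the work surface. World frame = base frame: x ahead of the robot, y to its left, z up, the work surface at z = 0. Lengths are in mm, angles in degrees, forces in N, time in s.
With the tool pointing down it reaches from about 300 to 850 mm from the base axis. Payload 4.2 kg.
Tool frame: the origin (TCP) lies on the front face of the gripper's body, between the roots of the fingers; the fingertips stand 78 mm ahead of it and the grasp point (between the pads) lies 60 mm ahead of it; x points along the fingers, y is the direction in which the jaws open and shut, and the axes are right-handed (so a half turn about x gives the same grasp; the last joint's range is limited). The gripper opens to 91 mm and grips with 3 to 60 N. Pads are 32 mm wide; open, the fingers measure 118 mm over their backs; the gripper's body (76 mm by 178 mm) begins 60 mm behind the grasp point.
Start: joints at [-65.89, 18.312, 89.639, -0, 72.044, -1.146], TCP at [245.334, -520.045, 292.276] pointing down, gripper open.
Joint ranges: [-177.97, 177.97], [-48.28, 115.42], [12.27, 149.76], [-77.06, 257.06], [2.81, 150.46], [-146.56, 146.56]. Speed limits (degrees/s): [147.25, 147.25, 180, 180, 180, 180].

### API

Orientations are given as [roll, pitch, yaw] about the fixed x, y, z axes, in that order (R = Rz(yaw) Ry(pitch) Rx(roll)).
In Python, from workcell import status, viewer, env gives the robot as it stands. The module is installed in compiled form; this text tells all that it offers.
- The arm moves only by the tool move_arm, never from a script. Its argument "moves" is a list of rows, each a list of 3 entries, a list of its own where there are three numbers: the shift along the tool's x, y, z in cm, then the turn about the tool's x in rad, then the gripper's target within -1 to 1 (fully open at 1, half-way at 0, shut at -1). A call has 1 to 20 rows; each row is the pose to reach, as a shift and turn from the pose commanded when the call began, along the tool's axes at that moment; what a row does not reach only later rows make up. A row lasts 1/8 s, in which the tool goes at most 62.5 mm and 10.7 degrees, less where a joint would pass 70% of its speed; a pose out of reach is approached as far as the arm can. A call with a gripper value outside its range is refused whole. The fingers move at their own pace and stop on an object; "force" is the grip in N (left out, the last holds). Time passes only in rows, so rows that repeat a pose let the fingers close. It gives the time, the measured TCP pose, the force and the opening at its end, in the units of the state.
- status.state(): the state, without advancing time (a new reading comes with each control period).
- viewer.grab_frame(name): name is "scene" or "top" or "wrist"; returns the picture (384x512x3 uint8, red, green, blue); there is no depth.
- viewer.get_calibration(name): a dict with "camera_matrix" (3x3 intrinsics, pixels), "eye" and "rotation" of the camera in the world. Camera axes: x right, y down, z forward; pixel columns grow to the right and rows downward; lengths in mm; the calibration is good to about 2 mm. A picture is of the moment at which its call begins: read the wrist's pose just before it. get_calibration takes no time and is no camera call; for the wrist camera it gives the pose at the moment of the call.
- env.job_done(): hands the job in, once; it reports no verdict.
The state is a dict: "time_s": time; "qpos": joint angles; "qvel": joint speeds; "effort": joint torques, N m; "ee_pos": TCP position; "ee_rot": TCP orientation; "force": force on the tool from outside, world axes, zero at the start; "torque": the same for the moment, N m; "gripper_width": finger opening in mm.
Only numpy, scipy, OpenCV 4.12 (cv2) and the standard library are available. Lean on these libraries where they do the work, as an engineer would, in place of code of your own. Each camera call takes 0.05 s, during which the arm holds its last target.

## Working session

There is one attempt and no reset: what is moved stays moved. The work goes in short steps, Python scripts to look and compute and a tool call to move; the robot and the scene stay as the last step left them, time stands still between calls to the robot, and variables do not carry over. Pictures are saved under pics/ and viewed, and the job is handed in when it is done.

Besides the shell and the picture viewer there is one more tool, called as name(argument=value, ...), one argument or row to a line, values as JSON. move_arm: Moves the arm, as the interface text tells. Its arguments: {"type":"object","properties":{"moves":{"type":"array","items":{"type":"array"}},"force":{"type":"number"}},"required":["moves"]}

```bash
mkdir -p pics; python3 - <<'E'
from workcell import status, viewer
import cv2, numpy as np
s=status.state(); print({k:np.round(v,3) for k,v in s.items()})
for n in ("scene","top"):
    im=viewer.grab_frame(n); cv2.imwrite(f"pics/{n}0.png",im[:,:,::-1])
    c=viewer.get_calibration(n); print(n,c)
E
```

```text
{'time_s': np.float64(0.0), 'qpos': array([-65.892,  18.352,  89.708,  -0.   ,  72.043,  -1.147]), 'qvel': array([-0.005, -0.027, -0.018,  0.094, -0.008, -0.021]), 'effort': array([-5.0000e-03, -4.1247e+01, -2.3198e+01,  7.2000e-02,  4.6000e-02,
       -0.0000e+00]), 'ee_pos': array([ 245.162, -519.704,  291.412]), 'ee_rot': array([-90.942,  89.898, 114.313]), 'force': array([ 0.616, -0.598,  0.167]), 'torque': array([ 0.031,  0.018, -0.014]), 'gripper_width': np.float64(91.125)}
scene {'camera_matrix': array([[496.12365371,   0.        , 257.73699368],
       [  0.        , 496.12365371, 192.62125997],
       [  0.        ,   0.        ,   1.        ]]), 'eye': array([ 890.34884547, -507.93970018,  898.12213894]), 'rotation': array([-139.15447159,    0.66999628,   30.84353922])}
top {'camera_matrix': array([[413.67072231,   0.        , 253.94929414],
       [  0.        , 413.67072231, 186.60464441],
       [  0.        ,   0.        ,   1.        ]]), 'eye': array([ 359.41368128,   22.80449937, 1041.78576488]), 'rotation': array([-168.79299113,    0.23892564,  -90.1365014 ])}
```

View pics/scene0.png

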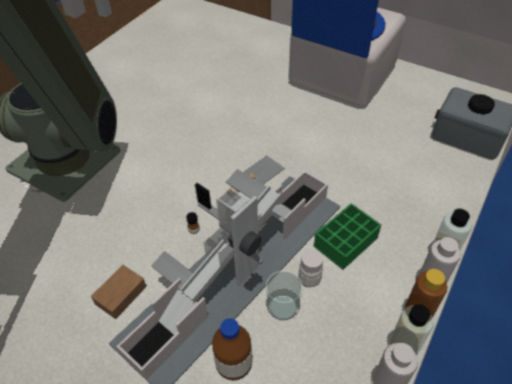

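View pics/top0.png

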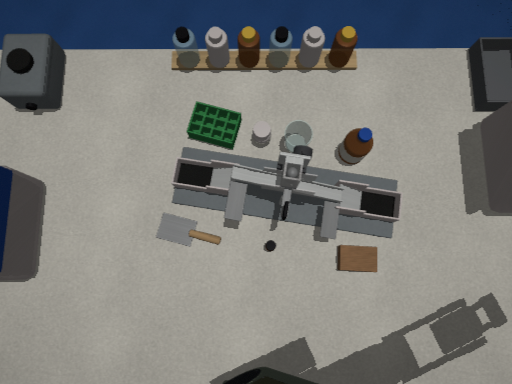

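```bash
python3 - <<'E'
import cv2
a=cv2.imread('pics/top0.png')[140:270,150:410]; cv2.imwrite('pics/t1.png',cv2.resize(a,None,fx=3,fy=3,interpolation=cv2.INTER_CUBIC))
a=cv2.imread('pics/scene0.png')[140:384,90:350]; cv2.imwrite('pics/s1.png',cv2.resize(a,(624,586),interpolation=cv2.INTER_CUBIC))
E
```

```text
(no output)
```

View pics/t1.png

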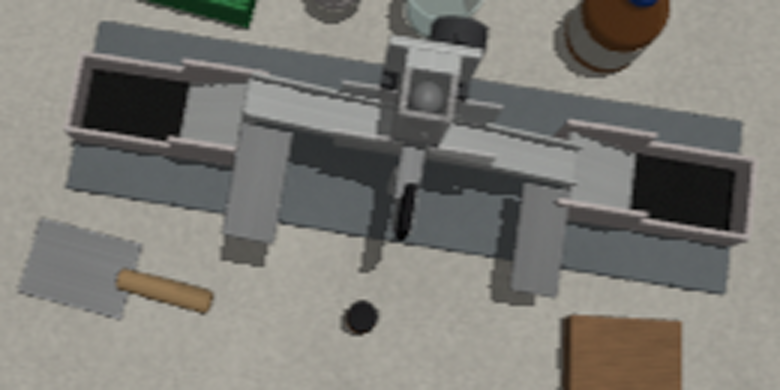

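View pics/s1.png

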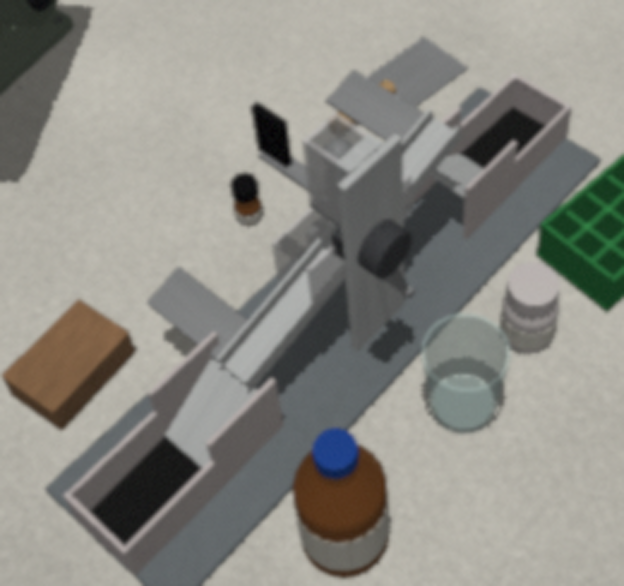

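```bash
cat > h.py <<'E'
import numpy as np, cv2
from scipy.spatial.transform import Rotation as Ro
from scipy.optimize import least_squares
from workcell import status, viewer
def proj(P,c):
    R=Ro.from_euler('xyz',c['rotation'],degrees=True).as_matrix()
    p=(np.atleast_2d(P)-c['eye'])@R; q=p@c['camera_matrix'].T
    return q[:,:2]/q[:,2:]
def S2W(P,v):
    P=np.atleast_2d(P).astype(float); a=v[2]; o=P.copy()
    o[:,0]=v[0]+np.cos(a)*P[:,0]-np.sin(a)*P[:,1]; o[:,1]=v[1]+np.sin(a)*P[:,0]+np.cos(a)*P[:,1]; return o
def pad(y,t):  # paddle point in sorter frame
    # point: pivot z96, local y, local z h
    h=0
    return y,t
E
cat > fit.py <<'E'
from h import *
top=viewer.get_calibration('top'); sc=viewer.get_calibration('scene')
C=lambda a:np.array(a)/3+[150,140]
S=lambda a:np.array(a)/2.4+[90,140]
tr=C([(82,57),(68,132),(750,158),(742,240)])
def trP(w): return np.array([(30+w,276+w,53),(-30-w,276+w,53),(30+w,-276-w,53),(-30-w,-276-w,53)])
bt=C([(100,22),(66,187),(742,120),(725,293)])
def bP(o,z): return np.array([(75+o,280,z),(-75+o,280,z),(75+o,-280,z),(-75+o,-280,z)])
strc=S([(516,80),(571,112),(66,496),(125,550)])  # scene: left outer -x,+x ; right -x outer?, +x
def sP(w): return np.array([(-30-w,276+w,53),(30+w,276+w,53),(-30-w,-276-w,53),(30+w,-276-w,53)])
def f(v):
    return np.r_[(proj(S2W(trP(v[3]),v),top)-tr).ravel(),(proj(S2W(bP(v[4],v[5]),v),top)-bt).ravel(),(proj(S2W(sP(v[3]),v),sc)-strc).ravel()]
r=least_squares(f,[530,0,-0.15,0,0,8])
v=r.x; print(v, np.rad2deg(v[2])); print(r.fun.reshape(-1,2).round(1))
def paddle(side,t):
    # local gate coords: y=115*side, z offset h: solve so that z=128 raised/71 down ->avg 99.5 => h*cos=3.5
    y=115*side; h=3.6
    return [y*np.cos(t)-h*np.sin(t), 96+y*np.sin(t)+h*np.cos(t)]
np.save('v.npy',v)
# paddle x: unknown; print for guess
for t in (.25,-.25):
    for s in (1,-1):
        y,z=paddle(s,t)
        for x in (-82,-106):
            P=S2W([x,y,z],v); print(t,s,x,P.round(1),((proj(P,top)-[150,140])*3).round(),((proj(P,sc)-[90,140])*2.4).round())
for y in (75,-75,0):
  for x in (-60,-75,-90):
    P=S2W([x,y,207],v); print('tab?',x,y,P.round(1),((proj(P,top)-[150,140])*3).round(),((proj(P,sc)-[90,140])*2.4).round())
E
python3 fit.py
```

```text
[ 5.53411576e+02 -5.31052753e+01 -1.63743153e-01  1.44018726e+00
 -1.68304861e-01  7.07540207e-01] -9.381791564296405
[[ 0.1 -1.6]
 [-0.3 -2.1]
 [ 1.7 -0. ]
 [ 1.9 -1.9]
 [ 0.1 -0.7]
 [ 0.1  0.2]
 [-0.1  0.1]
 [-0.1  0.3]
 [-0.6 -2. ]
 [-1.4 -2.6]
 [ 0.4 -0.7]
 [-0.8 -0.8]]
0.25 1 -82 [[490.5  69.3 127.9]] [[254. 206.]] [[359.  97.]]
0.25 1 -106 [[466.8  73.2 127.9]] [[248. 238.]] [[338.  84.]]
0.25 -1 -82 [[ 454.2 -150.6   71. ]] [[539. 262.]] [[181. 299.]]
0.25 -1 -106 [[ 430.5 -146.6   71. ]] [[535. 292.]] [[161. 283.]]
-0.25 1 -82 [[490.8  71.1  71. ]] [[255. 216.]] [[363. 138.]]
-0.25 1 -106 [[467.1  75.   71. ]] [[250. 246.]] [[343. 125.]]
-0.25 -1 -82 [[ 454.5 -148.8  127.9]] [[550. 254.]] [[171. 258.]]
-0.25 -1 -106 [[ 430.8 -144.9  127.9]] [[546. 286.]] [[151. 242.]]
tab? -60 75 [[506.4  30.7 207. ]] [[305. 166.]] [[346.  68.]]
tab? -75 75 [[491.6  33.1 207. ]] [[301. 188.]] [[332.  60.]]
tab? -90 75 [[476.8  35.6 207. ]] [[298. 209.]] [[319.  51.]]
tab? -60 -75 [[ 482.  -117.3  207. ]] [[523. 201.]] [[210. 182.]]
tab? -75 -75 [[ 467.2 -114.9  207. ]] [[520. 223.]] [[196. 172.]]
tab? -90 -75 [[ 452.4 -112.4  207. ]] [[517. 245.]] [[182. 162.]]
tab? -60 0 [[494.2 -43.3 207. ]] [[414. 184.]] [[281. 123.]]
tab? -75 0 [[479.4 -40.9 207. ]] [[410. 205.]] [[267. 114.]]
tab? -90 0 [[464.6 -38.4 207. ]] [[407. 227.]] [[253. 104.]]
```

```bash
cat > ax.py <<'E'
from h import *
s=status.state(); R=Ro.from_euler('xyz',s['ee_rot'],degrees=True).as_matrix()
v=np.load('v.npy')
print(s['time_s'],s['ee_pos'].round(1),s['force'].round(2),s['gripper_width']); print(R.round(3))
sx=np.array([np.cos(v[2]),np.sin(v[2]),0]); sy=np.array([-sx[1],sx[0],0])
print('sx,sy',sx,sy,'tool y in sorter',R[:,1]@sx,R[:,1]@sy)
def rel(P,h): # tip at P(sorter)
    W=S2W(P,v)[0]+[0,0,78]; d=R.T@(W-s['ee_pos'])/10; print(h,'tipworld',W-[0,0,78],'shift cm',d.round(2))
rel([-86,115,190],'above paddle');rel([-86,115,128],'paddle');rel([-86,110,75],'down')
rel([-76,-40,235],'pretab hi');rel([-76,-40,176],'pretab');rel([-76,-19,176],'tab contact');rel([-76,18,176],'tab open');
E
python3 ax.py
```

```text
0.1 [ 245.2 -519.7  291.5] [-0.26  0.56  0.79] 91.31426349449836
[[-0.001  0.427 -0.904]
 [ 0.001 -0.904 -0.427]
 [-1.    -0.002 -0.   ]]
sx,sy [ 0.98662402 -0.16301242  0.        ] [0.16301242 0.98662402 0.        ] tool y in sorter 0.5684179752448113 -0.8227384457485667
above paddle tipworld [487.30833894  74.37555507 190.        ] shift cm [  2.42 -43.4  -47.24]
paddle tipworld [487.30833894  74.37555507 128.        ] shift cm [  8.62 -43.39 -47.24]
down tipworld [486.49327682  69.44243499  75.        ] shift cm [ 13.92 -42.97 -46.96]
pretab hi tipworld [471.90765336 -80.1812917  235.        ] shift cm [ -2.1  -30.08 -39.26]
pretab tipworld [471.90765336 -80.1812917  176.        ] shift cm [  3.8  -30.07 -39.26]
tab contact tipworld [475.33091427 -59.46218736 176.        ] shift cm [  3.8  -31.8  -40.45]
tab open tipworld [481.36237396 -22.95709875 176.        ] shift cm [  3.81 -34.85 -42.55]
```

move_arm(
  moves=[
    [[-4,-6,-6],0.1,-1],
    [[-4,-10,-11],0.2,-1],
    [[-4,-14,-16],0.3,-1],
    [[-4,-18,-20],0.4,-1],
    [[-4,-22,-24],0.5,-1],
    [[-4,-26,-28],0.6,-1],
    [[-4,-30,-33],0.605,-1],
    [[-4,-34,-37],0.605,-1],
    [[-4,-38,-42],0.605,-1],
    [[-4,-43.4,-47.2],0.605,-1],
    [[-2,-43.4,-47.2],0.605,-1],
    [[2.4,-43.4,-47.2],0.605,-1],
    [[2.4,-43.4,-47.2],0.605,-1],
    [[2.4,-43.4,-47.2],0.605,-1],
    [[2.4,-43.4,-47.2],0.605,-1],
    [[2.4,-43.4,-47.2],0.605,-1],
  ],
)

```text
time_s: 2.1
ee_pos: [487.5, 73.6, 269.5]
ee_rot: [-164.8, 89.9, 5.7]
force: [-0.4, 0.2, -0.3]
gripper_width: 0.4
```

```bash
python3 ax.py; python3 - <<'E'
from h import *
a=viewer.grab_frame('scene')[100:384,90:350,::-1]; b=viewer.grab_frame('top')[140:270,150:410,::-1]
cv2.imwrite('pics/s2.png',cv2.resize(a,None,fx=2,fy=2,interpolation=2)); cv2.imwrite('pics/t2.png',cv2.resize(b,None,fx=3,fy=3,interpolation=2))
E
```

```text
2.1 [487.5  73.6 269.5] [-0.39  0.23 -0.26] 0.4406997869893633
[[ 0.003 -0.164 -0.986]
 [ 0.    -0.986  0.164]
 [-1.    -0.001 -0.002]]
sx,sy [ 0.98662402 -0.16301242  0.        ] [0.16301242 0.98662402 0.        ] tool y in sorter -0.0011089530075989102 -0.9999991589653807
above paddle tipworld [487.30833894  74.37555507 190.        ] shift cm [ 0.15 -0.08  0.03]
paddle tipworld [487.30833894  74.37555507 128.        ] shift cm [ 6.35 -0.07  0.05]
down tipworld [486.49327682  69.44243499  75.        ] shift cm [11.65  0.43  0.06]
pretab hi tipworld [471.90765336 -80.1812917  235.        ] shift cm [-4.36 15.42 -0.99]
pretab tipworld [471.90765336 -80.1812917  176.        ] shift cm [ 1.54 15.42 -0.98]
tab contact tipworld [475.33091427 -59.46218736 176.        ] shift cm [ 1.54 13.32 -0.98]
tab open tipworld [481.36237396 -22.95709875 176.        ] shift cm [ 1.55  9.62 -0.97]
```

View pics/s2.png

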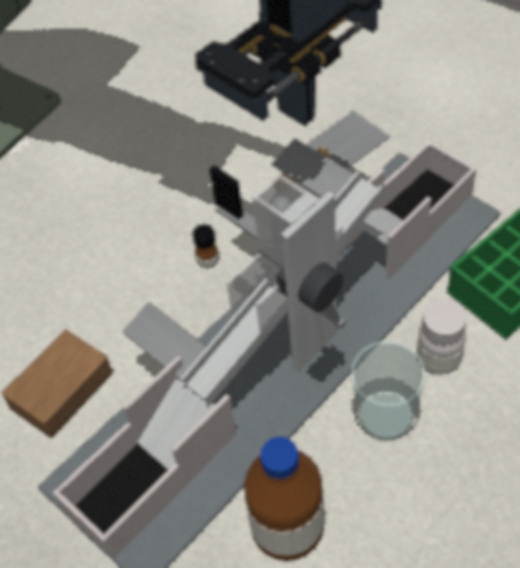

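View pics/t2.png

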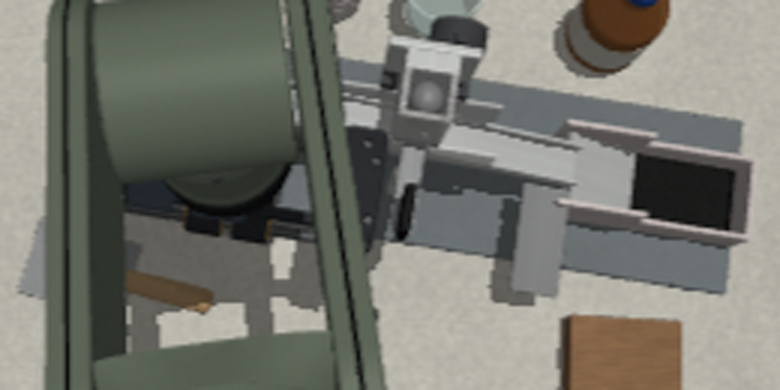

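move_arm(
  moves=[
    [[3,-0.3,0],0,-1],
    [[5.5,-0.3,0],0,-1],
    [[6.5,-0.3,0],0,-1],
    [[7.5,-0.3,0],0,-1],
    [[8.2,-0.3,0],0,-1],
    [[9,-0.3,0],0,-1],
    [[9.7,-0.3,0],0,-1],
    [[10.3,-0.3,0],0,-1],
    [[10.8,-0.3,0],0,-1],
    [[10.8,-0.3,0],0,-1],
    [[10.8,-0.3,0],0,-1],
    [[10.8,-0.3,0],0,-1],
  ],
)

```text
time_s: 3.7
ee_pos: [487.7, 76.8, 160.5]
ee_rot: [-171.1, 90.0, -0.5]
force: [0.1, -0.0, 0.0]
gripper_width: 0.5
```

```bash
python3 - <<'E'
from h import *
a=viewer.grab_frame('scene')[100:384,90:350,::-1]
cv2.imwrite('pics/s3.png',cv2.resize(a,None,fx=2,fy=2,interpolation=2))
E
```

```text
(no output)
```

View pics/s3.png

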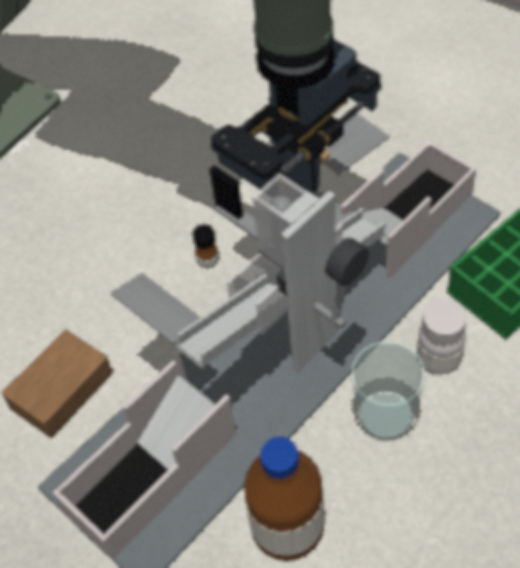

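move_arm(
  moves=[
    [[-5,0,0],0,-1],
    [[-10.5,0,0],0,-1],
    [[-16,0,0],0,-1],
    [[-16,0,0],0,-1],
    [[-16,5,-0.3],0,-1],
    [[-16,10,-0.6],0,-1],
    [[-16,16,-1],0,-1],
    [[-16,16,-1],0,-1],
    [[-16,16,-1],0,-1],
    [[-13,16,-1],0,-1],
    [[-9.6,16,-1],0,-1],
    [[-9.6,16,-1],0,-1],
    [[-9.6,16,-1],0,-1],
  ],
)

```text
time_s: 5.38
ee_pos: [472.0, -81.9, 257.2]
ee_rot: [-179.1, 89.9, -8.5]
force: [0.4, 0.4, -0.5]
gripper_width: 0.6
```

```bash
python3 ax.py; python3 - <<'E'
from h import *
a=viewer.grab_frame('scene')[100:384,90:350,::-1]; b=viewer.grab_frame('top')[140:270,150:410,::-1]
cv2.imwrite('pics/s4.png',cv2.resize(a,None,fx=2,fy=2,interpolation=2)); cv2.imwrite('pics/w4.png',viewer.grab_frame('wrist')[:,:,::-1])
E
```

```text
5.375 [472.  -81.9 257.2] [ 0.44  0.4  -0.47] 0.5547535398947802
[[ 0.002 -0.162 -0.987]
 [-0.    -0.987  0.162]
 [-1.    -0.    -0.002]]
sx,sy [ 0.98662402 -0.16301242  0.        ] [0.16301242 0.98662402 0.        ] tool y in sorter 0.0011308632790728794 -0.9999993602761993
above paddle tipworld [487.30833894  74.37555507 190.        ] shift cm [ -1.08 -15.67   1.02]
paddle tipworld [487.30833894  74.37555507 128.        ] shift cm [  5.12 -15.67   1.03]
down tipworld [486.49327682  69.44243499  75.        ] shift cm [ 10.42 -15.17   1.04]
pretab hi tipworld [471.90765336 -80.1812917  235.        ] shift cm [-5.58 -0.17  0.03]
pretab tipworld [471.90765336 -80.1812917  176.        ] shift cm [ 0.32 -0.17  0.04]
tab contact tipworld [475.33091427 -59.46218736 176.        ] shift cm [ 0.32 -2.27  0.04]
tab open tipworld [481.36237396 -22.95709875 176.        ] shift cm [ 0.32 -5.97  0.03]
```

View pics/s4.png

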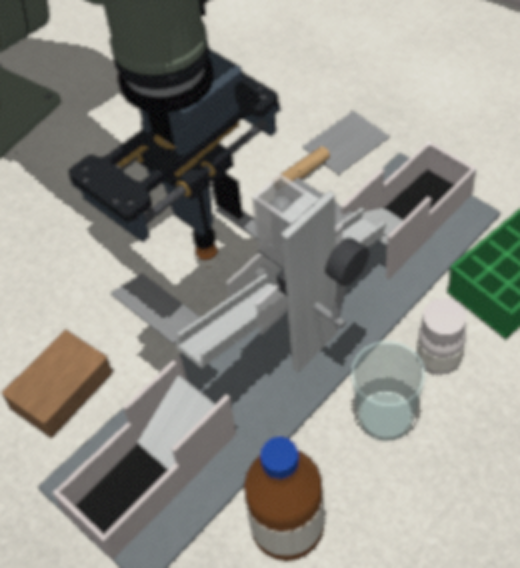

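View pics/w4.png

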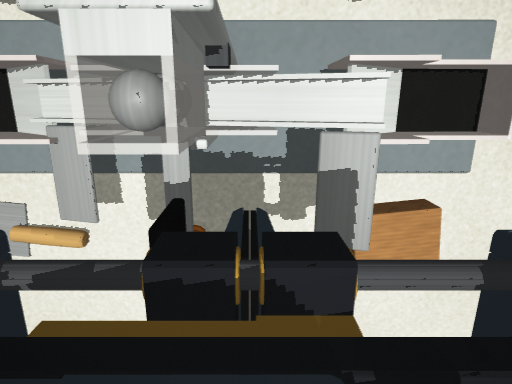

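move_arm(
  moves=[
    [[0,-1,0],0,-1],
    [[0,-2,0],0,-1],
    [[0,-2.6,0],0,-1],
    [[0,-3.2,0],0,-1],
    [[0,-3.8,0],0,-1],
    [[0,-4.4,0],0,-1],
    [[0,-5,0],0,-1],
    [[0,-5.5,0],0,-1],
    [[0,-5.5,0],0,-1],
  ],
)

```text
time_s: 6.65
ee_pos: [480.4, -27.8, 256.2]
ee_rot: [-97.4, 90.0, 73.2]
force: [-0.1, 0.4, -0.5]
gripper_width: 0.1
```

```bash
python3 - <<'E'
from h import *
s=status.state();print(s['force'],s['ee_pos'])
cv2.imwrite('pics/w5.png',viewer.grab_frame('wrist')[:,:,::-1])
E
```

```text
[-0.12375615  0.37165669 -0.52305327] [480.37772464 -27.81302687 256.18871501]
```

View pics/w5.png

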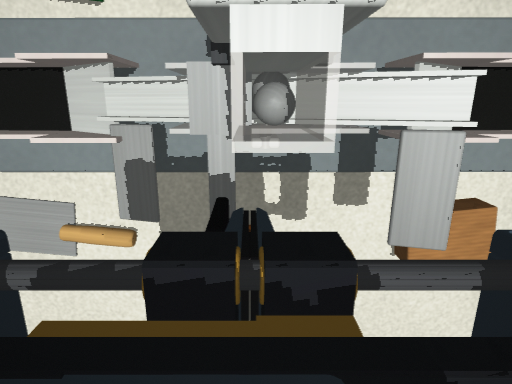

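move_arm(
  moves=[
    [[0,-0.4,0],0,-1],
    [[0,-0.7,0],0,-1],
    [[0,-1.0,0],0,-1],
    [[0,-1.0,0],0,-1],
  ],
)

```text
time_s: 7.2
ee_pos: [481.8, -18.8, 256.2]
ee_rot: [88.8, 89.9, -100.6]
force: [-0.4, -3.2, -0.7]
gripper_width: 0.5
```

```bash
python3 - <<'E'
from h import *
s=status.state();print(s['force'],s['ee_pos'])
cv2.imwrite('pics/w6.png',viewer.grab_frame('wrist')[:,:,::-1])
E
```

```text
[-0.40454356 -3.21066081 -0.72477059] [481.82181586 -18.7843646  256.19720657]
```

View pics/w6.png

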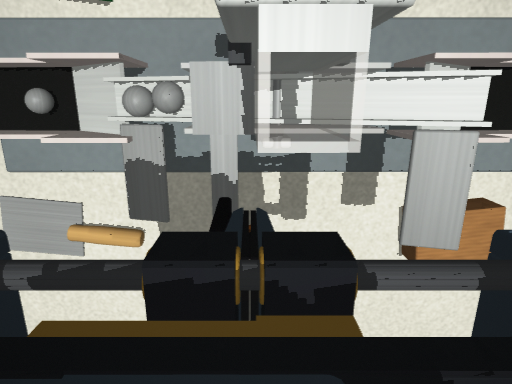

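move_arm(
  moves=[
    [[0,-0.3,0],0,-1],
    [[0,-0.6,0],0,-1],
    [[0,-0.6,0],0,-1],
  ],
)

```text
time_s: 7.62
ee_pos: [482.0, -17.6, 256.3]
ee_rot: [89.2, 89.3, -100.1]
force: [-3.1, -21.7, 1.8]
gripper_width: 0.4
```

move_arm(
  moves=[
    [[0,1,0],0,-1],
    [[0,2.5,0],0,-1],
    [[0,3,0],0,-1],
    [[-5,4,0],0,-1],
    [[-10,8,2],0,-1],
    [[-12,12,5],0,-1],
    [[-12,17,10],0,-1],
    [[-12,20,12],0,-1],
    [[-12,20,12],0,-1],
    [[-12,20,12],0,-1],
  ],
)

```text
time_s: 8.88
ee_pos: [332.2, -190.0, 376.3]
ee_rot: [-137.7, 89.9, 32.9]
force: [0.7, 0.4, -0.9]
gripper_width: 0.2
```

```bash
python3 - <<'E'
from h import *
s=status.state();print(s['force'],s['ee_pos'],s['time_s'])
a=viewer.grab_frame('scene')[100:384,90:350,::-1]; b=viewer.grab_frame('top')[140:270,150:410,::-1]
cv2.imwrite('pics/s7.png',cv2.resize(a,None,fx=2,fy=2,interpolation=2)); cv2.imwrite('pics/t7.png',cv2.resize(b,None,fx=3,fy=3,interpolation=2))
E
```

```text
[ 0.66627123  0.44893386 -0.87339083] [ 332.19711786 -190.03183141  376.32000773] 8.875
```

View pics/s7.png

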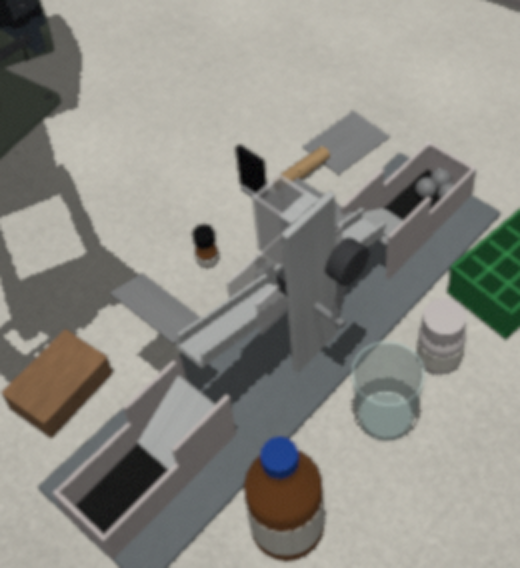

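View pics/t7.png

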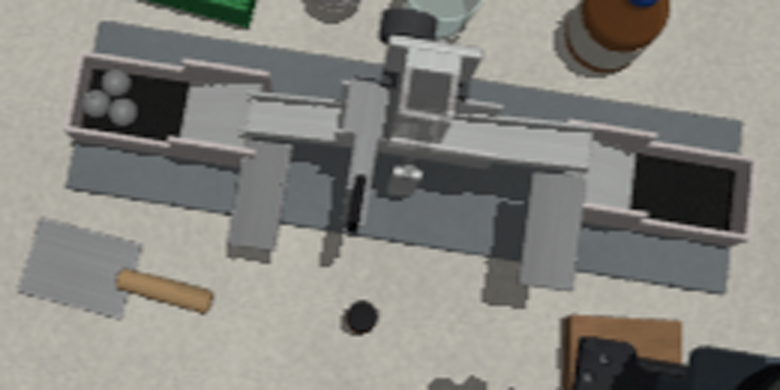

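move_arm(
  moves=[
    [[0,0,0],0,-1],
    [[0,0,0],0,-1],
    [[0,0,0],0,-1],
    [[0,0,0],0,-1],
    [[0,0,0],0,-1],
    [[0,0,0],0,-1],
    [[0,0,0],0,-1],
    [[0,0,0],0,-1],
    [[0,0,0],0,-1],
    [[0,0,0],0,-1],
    [[0,0,0],0,-1],
    [[0,0,0],0,-1],
  ],
)

```text
time_s: 10.48
ee_pos: [331.8, -190.3, 376.3]
ee_rot: [113.4, 90.0, -76.0]
force: [-0.3, -0.5, 0.3]
gripper_width: 0.5
```

```bash
python3 - <<'E'
from h import *
f=[]
for i in range(5): f.append(viewer.grab_frame('top')[140:200,165:240])
f=[f[0],f[-1]]
print(np.abs(f[0].astype(int)-f[1]).max())
cv2.imwrite('pics/t8.png',cv2.resize(np.hstack(f)[:,:,::-1],None,fx=5,fy=5,interpolation=2))
E
```

```text
3
```

View pics/t8.png

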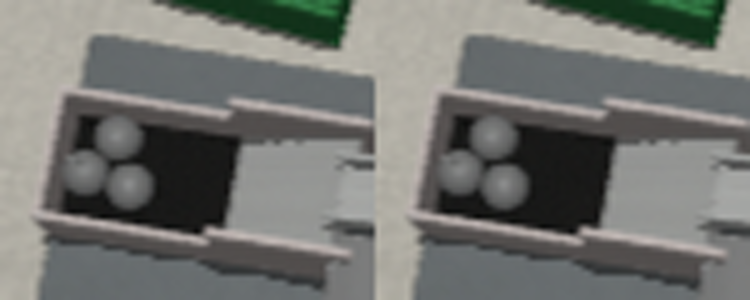

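```bash
python3 -c "
from workcell import env; print(env.job_done())"
```

```text
the job is handed in; nothing more can be done
None
```

The gate is rocked over, the shutter is open, and all three balls are in the left tray. I handed the job in at about 10.7 s; the hand-in reports no verdict.

- **Gate:** it started with its left end raised. I pressed the left paddle down with the closed fingertips, and the gate fell to the other stop. The scene picture shows the right end raised and the left end down.
- **Shutter:** I pushed the tab left until the wrist force rose to about 22 N while the tool moved only about 1 mm more, so I took it to be on its stop. The tab's shift in the top picture comes to about 34.5 mm, against a required 30 mm.
- **Balls:** the last top pictures show all three together at the outer end of the left tray. Two frames about 0.2 s apart differ by no more than image noise, so they are at rest.
- **Surroundings:** the arm is well clear of everything. The bystanders look unmoved in the pictures. At the end the gripper partly covered the carton in the top picture, but the scene picture shows it in place.

None of the checks failed or disagreed. I did not measure ball heights or bystander positions numerically; those rest on the pictures.

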